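# Load the drift-check disc into the analyser slide on a flat lifter

### The job

Take the steel lifter by its black grip, slide its blade under the large glass-faced disc in the rack and carry the disc level on the blade, never touching it with the fingers, to the sample slide of the bench analyser. Set it on the slide's ledges and push it with the lifter under the two spring clips until it bears firmly on the stop screw, feeling for that stop because its setting differs each time and pressing with only about 8 N because the glass is brittle. Draw the lifter out so that the disc stays home against the stop, stand the lifter flat on the bench, and leave the small discs, the vial and the tin where they are.

Things in the scene. Friction and masses are not known exactly. Their poses are not given: they have to be found in the camera images.
- disc_large: the disc to load: aluminium ring with a dark glass face, 40 mm in diameter, 8 mm thick, 24 to 42 g. Origin at the centre of its underside, z up. It lies flat in one of the three bays of the rack (any of them), glass up
- disc_small_a: small disc of the same make, 32 mm in diameter, 8 mm thick, in another bay of the rack; not to be moved. Origin at the centre of its underside
- disc_small_b: second small disc, 32 mm in diameter, 8 mm thick, in the third bay; not to be moved. Origin at the centre of its underside
- lifter: steel hand lifter, 0.12 kg, standing loose on the bench, blade along its +x. Origin on its underside, z up. Sole 36 mm wide, 4 mm thick, x -75 to 1 mm, under an upright black grip. Neck 16 mm wide, 8 mm high, x 0 to 67 mm; its front face at x 67 mm is the heel that pushes the disc. Blade 16 mm wide, x 67 to 105 mm, z 0 to 2 mm
- lifter_grip (a point): point in the middle of the lifter's black grip, at x -30, z 35 mm of the lifter: a block 14 mm wide (y), x -71 to -1 mm, z 4 to 50 mm of the lifter. Fingers close along the lifter's y; with 40 N it does not rock
- lifter_seat (a point): point on top of the lifter's blade, at x 87, z 2 mm of the lifter: where the centre of the large disc's underside lies when the disc's rim touches the heel (nearer the tip by any gap to the heel)
- rack: grey rack fixed to the bench, 60 x 178 x 40 mm, open to its front (-x). Origin on the bench under the middle bay. Bays at y -56, 0, 56 mm: slots 22 mm wide, z 10 to 30 mm, between ribs (x -24 to 26 mm) on whose tops (z 30 mm) the discs rest by the rim, centred within 3 mm. The blade enters the slot from the front, under the disc. Rear wall at x 26 mm, 6 mm dividers between bays
- analyser: white bench analyser fixed to the bench, its aluminium sample slide drawn out to the front (-x); +x is the push-in direction. Origin on the bench under the slide's nominal disc centre. Two ledges, tops at z 45 mm, x -68 to 32 mm, |y| 11 to 27 mm, between them an open slot 22 mm wide, 27 mm deep, for the blade. Housing from x 85 mm on, 210 mm wide, 162 mm high
- slide_entry (a point): point on the slide's middle line at ledge height (z 45 mm), 46 mm before slide_home: a disc set down centred here lies on the ledges, just clear of the clips. Side walls 10 mm above the ledges guide the disc inward: 62 mm apart 16 mm before this point, narrowing evenly to 43 mm apart 22 mm beyond it and from there on
- slide_home (a point): nominal disc centre, at ledge height. Clips at y +-15.5 mm, x -28 to 56 mm of it, lips turned up to z 57 mm, press the rim down; sliding under them takes 1 to 4 N. The rigid brass stop screw (6 mm thick, middle line, z 50 mm) has its face at x 8 to 26 mm, so the seated disc centre is at x -12 to 6 mm: that setting is not measured and must be felt
- vial_black_cap: bystander: sample vial with black cap, 30 mm in diameter, 64 mm high, standing loose behind the work. Origin at the centre of its underside
- tin: bystander: aluminium moisture tin, 52 mm in diameter, 27 mm high, standing loose behind the work. Origin at the centre of its underside
Mind the look-alikes: they are no part of the job. What is shaped like the disc_large but brown, orange or purple is not meant.

How it is judged:
On the way, in this order (a step that is already met when the one before it is completed fails the run):
1. the large disc is carried level on the lifter's blade, clear of the rack (contact force between disc_large and lifter above 0.05 N and contact force between disc_large and rack below 0.05 N and height (world z) of disc_large above 0.042 m and angle between disc_large's own z axis and vertical below 0.12 rad and x of disc_large in the frame of lifter between 0.077 and 0.107 m and y of disc_large in the frame of lifter between -0.01 and 0.01 m), for 0.3 s.
2. the lifter presses the disc, lying flat under the clips, against the stop screw with more than 1 N (contact force between disc_large and stop_screw_c0 above 1 N and contact force between disc_large and lifter above 1 N and angle between disc_large's own z axis and vertical below 0.06 rad and z of disc_large in the frame of analyser below 0.048 m), for 0.2 s.
At the end, for the whole second after the job is handed in: The large disc lies flat on the slide's ledges under the clips, its rim within 1.3 mm of the stop screw and within 3 mm of the slide's middle line; the lifter stands upright and flat on the bench (within 4 mm), clear of the disc; all is at rest (horizontal distance between disc_large and stop_screw_c0 below 0.0363 m and y of disc_large in the frame of analyser between -0.003 and 0.003 m and x of disc_large in the frame of analyser below 0.009 m and z of disc_large in the frame of analyser between 0.043 and 0.047 m and angle between each of disc_large, lifter's own z axis and vertical below 0.05 rad and linear speed of each of disc_large, lifter below 0.01 m/s and contact force between disc_large and lifter below 0.02 N and height (world z) of lifter between -0.004 and 0.004 m); the robot touches nothing.
It fails at once if the large disc tilts by more than about 11 degrees (angle between disc_large's own z axis and vertical above 0.2 rad).
It fails at once if the fingers touch the large disc (contact force between the fingers and disc_large above 0.2 N).
It fails at once if the disc is pressed on the stop screw with more than 9 N (contact force between disc_large and stop_screw_c0 above 9 N).
It fails at once if a small disc is moved by more than 10 mm (distance of any of disc_small_a, disc_small_b from where it was at the start of the episode above 0.01 m).
It fails at once if the vial or the tin is moved by more than 15 mm (distance of any of vial_black_cap, tin from where it was at the start of the episode above 0.015 m).
It also fails if it takes over 67 s, if anything falls off the work surface, if the arm or the gripper's body presses on something with over 40 N, if the wrist force passes 120 N, or if a joint passes its speed limit or range.

### The arm

A 6-joint arm with a two-finger parallel gripper is mounted at the origin on a cart in front of the work surface, level with it; the furniture and walls round the work are solid. World frame = base frame: x ahead of the robot, y to its left, z up, the work surface at z = 0. Lengths are in m, angles in rad, forces in N, time in s.
With the tool pointing down it reaches from about 0.35 to 0.975 m from the base axis. Payload 4.9 kg.
Tool frame: the origin (TCP) lies between the finger pads; the fingertips stand 22 mm ahead of it and the grasp point (between the pads) lies 3 mm ahead of it (ctrl.tip_reach is the distance from the TCP to the fingertips, in m); z points along the fingers, y is the line along which they close (so a half turn about z gives the same grasp; the last joint's range is limited). The gripper opens to 85 mm and grips with 20 to 120 N. Pads are 22 mm wide; open, the fingers measure 114 mm over their backs; the gripper's body (76 mm by 85 mm) begins 54 mm behind the grasp point. The pads swing forward as they close: fully open they stand 13 mm farther back than shut.
Start: joints at [1.23, 0.053, 1.613, -0, 1.476, -0.119], TCP at [0.137, 0.61, 0.253] pointing down, gripper open.
Joint ranges: [-3.01, 3.01], [-1.01, 2.22], [0.06, 2.58], [-1.02, 4.17], [0.09, 2.62], [-3.14, 3.14]. Speed limits (rad/s): [2.57, 2.57, 3.14, 3.14, 3.14, 3.14].

### API

Orientations are given as a unit quaternion [w, x, y, z].
In Python, from station import telemetry, optics, ctrl, models gives the robot as it stands.
- The arm moves only by the shell command python3 -m inch 'ROWS' [FORCE]. ROWS is a JSON list of rows, 1 to 10 of them, each written [[dx, dy, dz], [rx, ry, rz], opening]: dx, dy, dz in a scale on which 1.0 is 0.8 m, then a rotation vector rx, ry, rz in a scale on which 1.0 is 2 pi rad, then the finger opening in m; each row is the pose to reach, as a shift and turn from the pose commanded when the command began, along the tool's axes at that moment; what a row does not reach only later rows make up. A row lasts 1/10 s, in which the tool goes at most 0.05 m and 0.15 rad, less where a joint would pass 70% of its speed; a pose out of reach is approached as far as the arm can. The fingers move at their own pace and stop on an object; FORCE is the grip in N (left out, the last holds). Time passes only in rows, so rows that do not move let the fingers close. It prints the time, the measured TCP pose, the force, the opening and the grip force at its end. Input that does not fit is refused with a message, and nothing moves.
- telemetry.get_state(): the state, without advancing time (a new reading comes with each control period).
- optics.capture(name): name is "scene" or "top" or "wrist"; returns a dict with "pixels" (420x560x3 uint8, blue, green, red), "K" (3x3 intrinsics, pixels), "R" (3x3) and "t" (3): a world point X has camera coordinates R X + t. Camera axes: x right, y down, z forward; pixel columns grow to the right and rows downward; lengths in m; the calibration is good to about 2 mm. A picture is of the moment at which its call begins. There is no depth.
- ctrl.hand_in(): hands the job in; it is judged then, once.
Trained networks look in a picture, given as the dict that the camera call returned (one of the last four; its "shot" number tells which), for a name from the list of things; names that differ only in an ending like _2 or _b are one class to them, and where a whole thing is asked for, a point or a joint stands for the part that bears it (a point fixed in the world has none). Each returns a list of dicts, best first, with "p" (0 to 1); they miss things now and then, are a little off and sometimes report something else, mostly with a low value. They report only what shows in the picture. A call takes as long as a camera call. They do not tell look-alikes from the thing itself.
- models.regions_of(picture, thing): "mask" (420x560 bool, what is visible of it) and "bbox" ([left, top, width, height] in pixels, round what is visible of it).
- models.pinpoint(picture, thing): "pixel" ([column, row] in pixels: a listed point, or the origin of a listed thing).
The state is a dict: "t": time; "joints": joint angles; "qvel": joint speeds; "effort": joint torques, N m; "ee_pos": TCP position; "tcp_rot": TCP orientation; "force": force on the tool from outside, world axes, zero at the start; "wrist_torque": the same for the moment, N m; "grip_width": finger opening in m; "finger_force": force on a finger pad.
Only numpy, scipy, OpenCV 4.12 (cv2) and the standard library are available. Lean on these libraries where they do the work, as an engineer would, in place of code of your own. Each camera call takes 0.05 s, during which the arm holds its last target. There are 200 camera calls.

## Working session

There is one attempt and no reset: what is moved stays moved. The work goes in short steps, Python scripts to look and compute and a shell command to move; the robot and the scene stay as the last step left them, time stands still between calls to the robot, and variables do not carry over. Pictures are saved under pics/ and viewed, at most 10 in all, crops included, and the job is handed in when it is done.

```bash
ls; mkdir -p pics; cat > h.py <<'E'
import numpy as np, cv2
from station import telemetry, optics, ctrl, models
def ray(pic,px):
    d=pic["R"].T@(np.linalg.inv(pic["K"])@np.array([px[0],px[1],1.])); return -pic["R"].T@pic["t"],d
def at_z(pic,px,z):
    o,d=ray(pic,px); return o+d*(z-o[2])/d[2]
def proj(pic,X):
    c=pic["K"]@(pic["R"]@np.asarray(X)+pic["t"]); return c[:2]/c[2]
E
python3 - <<'E'
from h import *
Z={"disc_large":.03,"disc_small_a":.03,"lifter":0,"lifter_grip":.035,"lifter_seat":.002,"rack":0,"analyser":0,"slide_entry":.045,"slide_home":.045,"vial_black_cap":0,"tin":0}
ims=[]
for n in ("scene","top"):
    p=optics.capture(n); ims.append(p["pixels"]); cv2.imwrite(f"pics/{n}0.png",p["pixels"])
    print(n,"cam",-p["R"].T@p["t"])
    for k,z in Z.items():
        for r in models.pinpoint(p,k)[:4]:
            print(k,round(r["p"],2),np.round(r["pixel"],1),np.round(at_z(p,r["pixel"],z),4)[:2])
s=telemetry.get_state();print(s["ee_pos"],s["tcp_rot"],s["t"])
E
```

```text
pics
scene cam [-0.21028364 -0.41113726  0.60151568]
disc_large 0.72 [254.7 236.9] [0.4281 0.0663]
disc_large 0.68 [190.4 212.3] [0.4292 0.2779]
disc_large 0.61 [228.6 262.8] [0.3166 0.0588]
disc_large 0.6 [232.  197.4] [0.551  0.2322]
disc_small_a 0.51 [288.4 237.5] [ 0.4693 -0.0047]
disc_small_a 0.41 [270.1 196.6] [0.6119 0.1425]
disc_small_a 0.39 [251.3 195.1] [0.5907 0.1931]
lifter 0.97 [295.8 241.2] [ 0.5012 -0.0074]
lifter 0.58 [289.7 240.2] [0.4967 0.0078]
lifter_grip 0.74 [290.  238.9] [ 0.4605 -0.0145]
lifter_grip 0.31 [373.  249.7] [ 0.5252 -0.1983]
lifter_seat 0.75 [248.7 195.2] [0.6253 0.229 ]
lifter_seat 0.68 [311.4 226.5] [ 0.5773 -0.0108]
lifter_seat 0.16 [251.1 206. ] [0.5782 0.1863]
rack 0.67 [250.8 207. ] [0.5759 0.1858]
analyser 0.88 [373.5 251.1] [ 0.5659 -0.1882]
slide_home 0.72 [376.2 231.6] [ 0.5839 -0.1825]
vial_black_cap 0.78 [310.9 208.3] [0.6605 0.0357]
tin 0.79 [329.8 211.3] [ 0.6743 -0.0173]
top cam [0.35231149 0.02854358 1.13235851]
disc_large 0.82 [250.9 228. ] [0.444  0.0821]
disc_large 0.81 [252.7 284.2] [0.3272 0.0794]
disc_large 0.65 [148.5 217.6] [0.4693 0.2978]
disc_large 0.53 [128.4 174.3] [0.5627 0.342 ]
disc_small_a 0.73 [224.2 151. ] [0.6101 0.1377]
disc_small_a 0.44 [199.2 164.9] [0.5807 0.1912]
lifter 0.73 [295.4 209.9] [ 0.4844 -0.0132]
lifter_grip 0.6 [294.  217.3] [ 0.4647 -0.0087]
lifter_seat 0.92 [292.5 169.3] [ 0.5735 -0.0085]
rack 0.74 [198.6 167.5] [0.5811 0.1969]
analyser 0.65 [373.3 168. ] [ 0.574  -0.1852]
slide_entry 0.93 [369.3 184.3] [ 0.5306 -0.167 ]
slide_home 0.77 [378.4 162.8] [ 0.5761 -0.1878]
vial_black_cap 0.73 [270.6 130.3] [0.6621 0.0381]
tin 0.56 [297.9 128.9] [ 0.6643 -0.0222]
[0.13752635 0.60966536 0.25328896] [ 1.51399248e-05  1.10708571e-01  9.93852912e-01 -1.82356398e-05] 1.2
```

```bash
python3 - <<'E'
import cv2
a=cv2.imread("pics/top0.png")[90:320,90:440]; b=cv2.imread("pics/scene0.png")[160:300,150:450]
cv2.imwrite("pics/t1.png",cv2.resize(a,(800,526),interpolation=cv2.INTER_CUBIC))
cv2.imwrite("pics/s1.png",cv2.resize(b,(800,373),interpolation=cv2.INTER_CUBIC))
E
```

```text
(no output)
```

View pics/t1.png

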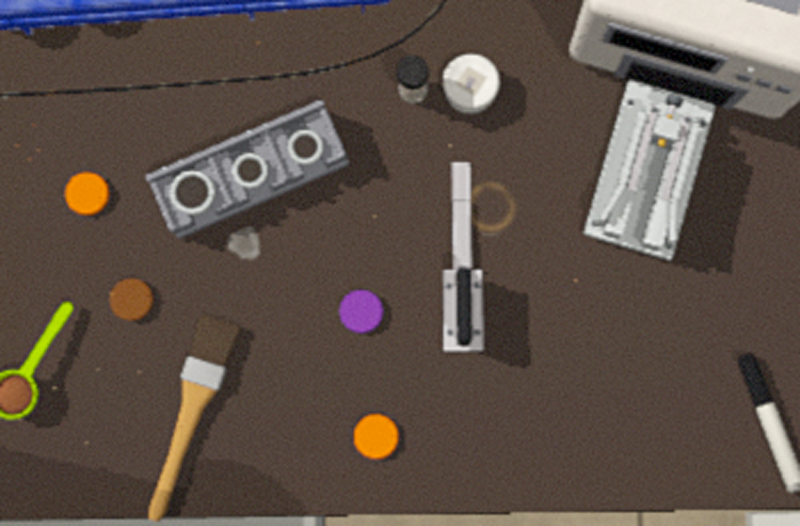

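View pics/s1.png

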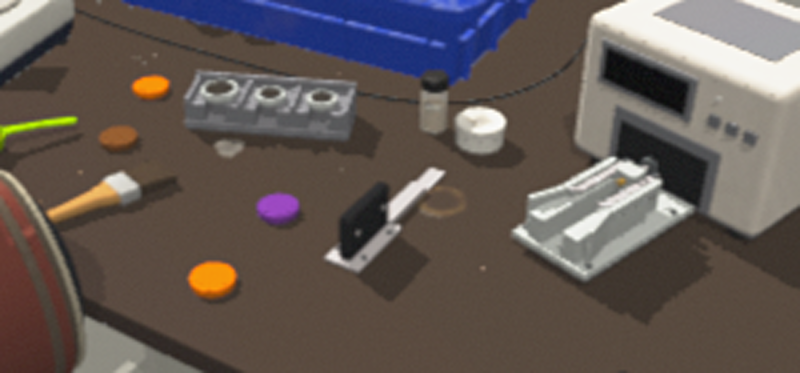

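Large disc candidates, in full top-image pixels:
- orange (128,174)
- brown (147,221)
- purple (248,226)
- orange (254,281)
- small rings in the rack (199,164) and (223,154)
- ring with the largest outer diameter, in the left bay, (174,174)

I choose (174,174): it is a metal ring with a dark face, it lies in the rack, and it is the largest. Next I check it in a close crop and measure the lifter.

```bash
cat >> h.py <<'E'
from scipy.spatial.transform import Rotation as Ro
def tool():
    s=telemetry.get_state(); q=s["tcp_rot"]; return np.array(s["ee_pos"]),Ro.from_quat([q[1],q[2],q[3],q[0]])
def go(p,yaw):
    """rows delta to TCP p with tool pointing down; tool y at yaw+90deg (fingers close along lifter y)"""
    P,R=tool(); c,s=np.cos(yaw),np.sin(yaw)
    D=Ro.from_matrix(np.array([[-c,-s,0],[-s,c,0],[0,0,-1]]).T.T)
    print("delta",np.round(R.inv().apply(np.asarray(p)-P),4),np.round((R.inv()*D).as_rotvec(),4))
def axis(mask,pic,z):
    m=mask.astype(np.uint8); v,u=np.nonzero(m); X=np.array([at_z(pic,(a,b),z)[:2] for a,b in zip(u,v)])
    return X
E
python3 - <<'E'
from h import *
p=optics.capture("top")
im=p["pixels"]; cv2.imwrite("pics/c1.png",cv2.resize(im[130:230,110:240],(780,600),interpolation=cv2.INTER_CUBIC))
for k,z in (("lifter",0.002),("lifter_grip",.05)):
    for r in models.regions_of(p,k)[:2]:
        X=axis(r["mask"],p,z)
        rect=cv2.minAreaRect((X*1000).astype(np.float32)); print(k,r["p"],r["bbox"],rect)
for r in models.regions_of(p,"disc_large")[:5]: print("disc",r["p"],r["bbox"], r["mask"].sum())
for r in models.regions_of(p,"disc_small_a")[:5]: print("small",r["p"],r["bbox"], r["mask"].sum())
r=models.regions_of(p,"rack")[0]; print(cv2.minAreaRect((axis(r["mask"],p,.03)*1000).astype(np.float32)))
w=optics.capture("wrist"); P,R=tool(); C=-w["R"].T@w["t"]
print("wristcam in tool",R.inv().apply(C-P),"\n",(w["R"]@R.as_matrix()).round(3)); print(w["K"])
go([0.465,-0.011,0.2],0.015)
E
```

```text
lifter 0.82 [287.3, 164.3, 14.3, 79.4] ((501.957763671875, -8.331207275390625), (37.8098258972168, 179.94430541992188), 86.7536849975586)
lifter 0.43 [338.9, 17.8, 137.1, 185.9] ((697.7974243164062, -238.7134246826172), (247.0074920654297, 408.3555603027344), 71.473876953125)
lifter_grip 0.96 [286.1, 159.8, 12.9, 83.6] ((496.9971923828125, -4.587305068969727), (33.03187561035156, 169.53497314453125), 89.02793884277344)
disc 0.65 [244.2, 273.9, 19.4, 17.9] 268
disc 0.59 [238.8, 217.2, 17.1, 20.6] 257
disc 0.53 [166.4, 167.4, 13.6, 16.0] 253
disc 0.53 [119.8, 167.7, 17.0, 12.7] 231
disc 0.52 [136.6, 211.3, 19.7, 20.4] 275
small 0.71 [216.1, 145.9, 15.2, 16.9] 172
small 0.47 [191.4, 156.9, 14.8, 15.9] 153
((583.5665893554688, 194.17039489746094), (69.10453796386719, 179.9554443359375), 23.045400619506836)
wristcam in tool [ 0.06991967 -0.00014302 -0.12088457] 
 [[ 0.001  1.    -0.001]
 [-0.962  0.    -0.273]
 [-0.273  0.001  0.962]]
[[365.29099349   0.         282.96918064]
 [  0.         365.29099349 214.1425338 ]
 [  0.           0.           1.        ]]
delta [-0.4561 -0.5334  0.0533] [ 0.     -0.     -0.2368]
```

View pics/c1.png

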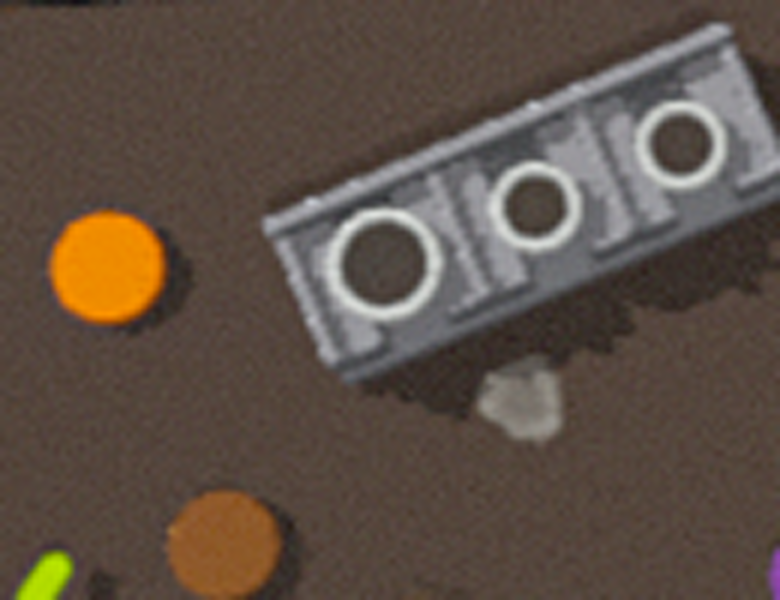

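The crop shows that the ring at (174,174) is the largest and has a dark face, so it is the target. Moving above the lifter.

The manual's scale: shifts go in shares of 0.8 m and turns go in shares of 2 pi rad. Converting my numbers, -0.38 m / 0.8 = -0.475, -0.35 m / 0.8 = -0.4375, -0.237 rad / 6.2832 = -0.0377.

```bash
python3 -m inch '[[[-0.05, -0.05, 0], [0, 0, -0.0159], 0.085], [[-0.0875, -0.1, 0], [0, 0, -0.0377], 0.085], [[-0.125, -0.15, 0], [0, 0, -0.0377], 0.085], [[-0.1625, -0.2, 0], [0, 0, -0.0377], 0.085], [[-0.2, -0.2375, 0.0125], [0, 0, -0.0377], 0.085], [[-0.2375, -0.2875, 0.025], [0, 0, -0.0377], 0.085], [[-0.2875, -0.3375, 0.0375], [0, 0, -0.0377], 0.085], [[-0.325, -0.3875, 0.05], [0, 0, -0.0377], 0.085], [[-0.3625, -0.4375, 0.0625], [0, 0, -0.0377], 0.085], [[-0.4, -0.475, 0.0625], [0, 0, -0.0377], 0.085]]'
python3 -c "
from h import *
go([0.455,-0.010,0.2],0.0)"
```

```text
t: 2.55
ee_pos: [0.3644, 0.1688, 0.2023]
tcp_rot: [-0.0, -0.008, 1.0, -0.0]
force: [0.8, 0.6, 0.5]
grip_width: 0.0849
finger_force: 0.0
delta [-0.0878 -0.1802  0.0023] [-0.0001 -0.0007  0.0156]
```

Converted, -0.18 m / 0.8 = -0.225, -0.155 m / 0.8 = -0.1938, 0.016 rad / 6.2832 = 0.0025.

```bash
python3 -m inch '[[[-0.025, -0.05, 0], [0, 0, 0], 0.085], [[-0.05, -0.1, 0], [0, 0, 0.0016], 0.085], [[-0.075, -0.15, 0], [0, 0, 0.0025], 0.085], [[-0.0938, -0.1938, 0], [0, 0, 0.0025], 0.085], [[-0.11, -0.225, 0], [0, 0, 0.0025], 0.085], [[-0.11, -0.225, 0], [0, 0, 0.0025], 0.085], [[-0.11, -0.225, 0], [0, 0, 0.0025], 0.085]]'
python3 - <<'E'
from h import *
w=optics.capture("wrist"); cv2.imwrite("pics/w1.png",w["pixels"])
for k,z in (("lifter",0.0),("lifter_grip",.035),("lifter_seat",.002)):
    for r in models.pinpoint(w,k)[:2]: print(k,round(r["p"],2),r["pixel"],at_z(w,r["pixel"],z)[:2])
r=models.regions_of(w,"lifter")[0]; print(r["bbox"]); np.save("m.npy",r["mask"])
X=axis(r["mask"],w,.004)
# neck/blade centre line
for a,b in ((.46,.48),(.5,.52),(.52,.54),(.54,.56),(.56,.58),(.58,.6)):
    q=X[(X[:,0]>a)&(X[:,0]<b)]
    if len(q): print(a,len(q),q[:,1].mean(),np.ptp(q[:,1]),q[:,0].max())
print(telemetry.get_state()["ee_pos"])
E
```

```text
t: 3.25
ee_pos: [0.4554, -0.0081, 0.2033]
tcp_rot: [-0.0, 0.001, 1.0, 0.0]
force: [-0.1, 0.3, 0.1]
grip_width: 0.0852
finger_force: 0.0
lifter 0.88 [284.1, 227.7] [ 0.49072076 -0.00660559]
lifter_grip 0.91 [283.5, 204.9] [ 0.45978824 -0.00723513]
lifter_seat 0.89 [282.3, 310.3] [ 0.57608079 -0.0084549 ]
[264.3, 144.7, 37.6, 178.4]
0.46 829 -0.0071751749179593495 0.03559978450204742 0.47918688567228473
0.5 349 -0.0077871828596268395 0.016897857136192712 0.5194742945462117
0.52 323 -0.00769571627167906 0.015331864262107427 0.5390688113285732
0.54 325 -0.007417387416314358 0.016506891300546694 0.5592835188149239
0.56 288 -0.007264198911414255 0.014821697041555181 0.5790266848905526
0.58 190 -0.0072825402684975294 0.014960324085407702 0.5925238891058635
[ 0.45515276 -0.00691037  0.20340459]
```

View pics/w1.png

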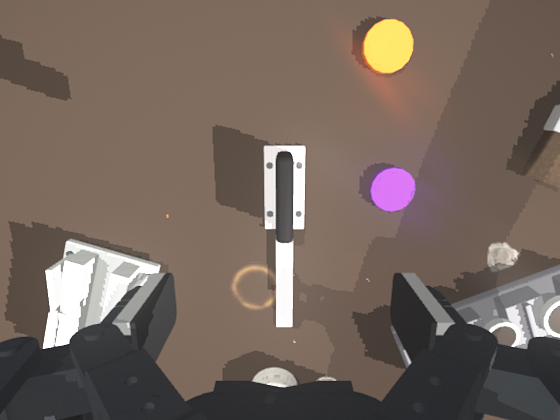

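The wrist view shows the lifter straight along +x. Its grip is at about (284,205) and its tip at row 327, so yaw is about 0 and y is about -0.0074. Descend and grip.

Converted, 0.165 m / 0.8 = 0.2063, -0.003 m / 0.8 = -0.0038.

```bash
python3 -m inch '[[[-0.0038, 0, 0.05], [0, 0, 0], 0.06], [[-0.0038, 0, 0.1], [0, 0, 0], 0.06], [[-0.0038, 0, 0.15], [0, 0, 0], 0.06], [[-0.0038, 0, 0.1875], [0, 0, 0], 0.06], [[-0.0038, 0, 0.2063], [0, 0, 0], 0.06], [[-0.0038, 0, 0.2063], [0, 0, 0], 0.06], [[-0.0038, 0, 0.2063], [0, 0, 0], 0.06]]' 40
python3 -m inch '[[[0, 0, 0], [0, 0, 0], 0.03], [[0, 0, 0], [0, 0, 0], 0.0], [[0, 0, 0], [0, 0, 0], 0.0], [[0, 0, 0], [0, 0, 0], 0.0], [[0, 0, 0], [0, 0, 0], 0.0], [[0, 0, 0], [0, 0, 0], 0.0]]' 60
```

```text
t: 4.2
ee_pos: [0.4587, -0.0075, 0.0389]
tcp_rot: [0.0, -0.0, 1.0, -0.0]
force: [-0.1, -0.3, -0.1]
grip_width: 0.0596
finger_force: 0.0
t: 4.8
ee_pos: [0.4595, -0.0081, 0.0396]
tcp_rot: [0.001, 0.0, 1.0, -0.0]
force: [-0.6, 0.9, 5.6]
grip_width: 0.0137
finger_force: 59.8
```

Converted, -0.26 m / 0.8 = -0.325, -0.07 m / 0.8 = -0.0875.

```bash
python3 -m inch '[[[0, 0, -0.0375], [0, 0, 0], 0], [[0, 0, -0.0875], [0, 0, 0], 0], [[0, 0.0375, -0.1375], [0, 0, 0], 0], [[0, 0.075, -0.1875], [0, 0, 0], 0], [[-0.0125, 0.1125, -0.2375], [0, 0, 0], 0], [[-0.025, 0.1375, -0.275], [0, 0, 0], 0], [[-0.025, 0.1563, -0.3125], [0, 0, 0], 0], [[-0.025, 0.1563, -0.325], [0, 0, 0], 0], [[-0.025, 0.1563, -0.325], [0, 0, 0], 0], [[-0.025, 0.1563, -0.325], [0, 0, 0], 0]]'
python3 - <<'E'
from h import *
for n in ("wrist","top"):
    w=optics.capture(n); cv2.imwrite(f"pics/{n}2.png",w["pixels"])
    for k,z in (("disc_large",.038),("disc_small_a",.038),("rack",0),("slide_entry",.045),("slide_home",.045),("lifter_seat",.265)):
        for r in models.regions_of(w,k)[:4]:
            if k[:4]=="disc":
                v,u=np.nonzero(r["mask"]); b=r["bbox"]; print(n,k,"reg",round(r["p"],2),b,at_z(w,(b[0]+b[2]/2,b[1]+b[3]/2),z)[:2])
        for r in models.pinpoint(w,k)[:4]: print(n,k,round(r["p"],2),r["pixel"],at_z(w,r["pixel"],z if k[:4]!="disc" else .03)[:2])
print(telemetry.get_state()["ee_pos"],telemetry.get_state()["force"])
E
```

```text
t: 5.8
ee_pos: [0.4778, 0.1164, 0.2963]
tcp_rot: [-0.002, 0.001, 1.0, -0.0]
force: [0.8, -0.3, -2.1]
grip_width: 0.013
finger_force: 59.1
wrist disc_large reg 0.77 [432.8, 149.8, 34.4, 32.9] [0.46335878 0.29045952]
wrist disc_large reg 0.68 [460.3, 232.8, 32.0, 34.4] [0.55651981 0.3310873 ]
wrist disc_large reg 0.6 [221.7, 20.3, 42.1, 41.2] [0.34358936 0.07845649]
wrist disc_large reg 0.58 [240.0, 138.1, 39.3, 33.6] [0.45141482 0.09257229]
wrist disc_large 0.82 [258.3, 153.4] [0.45075501 0.09067546]
wrist disc_large 0.77 [240.8, 40.0] [0.34142271 0.07578461]
wrist disc_large 0.73 [476.1, 247.8] [0.5569867 0.3350072]
wrist disc_large 0.65 [450.1, 165.1] [0.46329724 0.29408333]
wrist disc_small_a reg 0.78 [333.5, 258.2, 26.5, 27.6] [0.58289289 0.18852856]
wrist disc_small_a 0.67 [351.0, 266.6] [0.57984027 0.19461514]
wrist rack 0.75 [344.2, 259.9] [0.58419315 0.19185501]
wrist rack 0.57 [14.9, 231.6] [ 0.54707294 -0.20586114]
wrist slide_entry 0.83 [17.2, 232.1] [ 0.53267528 -0.16875072]
top disc_large reg 0.62 [258.3, 276.0, 5.1, 9.7] [0.33393662 0.06222521]
top disc_large reg 0.55 [117.8, 167.4, 16.9, 15.6] [0.55928486 0.34427059]
top disc_large 0.76 [127.9, 175.4] [0.56031002 0.34305057]
top disc_large 0.47 [251.9, 280.9] [0.33396925 0.08104449]
top disc_large 0.45 [145.7, 219.0] [0.46641201 0.30366922]
top disc_large 0.44 [248.6, 225.9] [0.44854298 0.08689376]
top slide_entry 0.77 [370.2, 183.1] [ 0.53315531 -0.16900747]
top slide_home 0.84 [373.9, 161.8] [ 0.57836602 -0.17845136]
top slide_home 0.35 [223.1, 126.5] [0.65971478 0.13839667]
top lifter_seat 0.88 [223.3, 125.6] [0.59907933 0.11582734]
[0.47858007 0.11710444 0.29842301] [-0.28746792  1.33052507 -1.35334151]
```

View pics/wrist2.png

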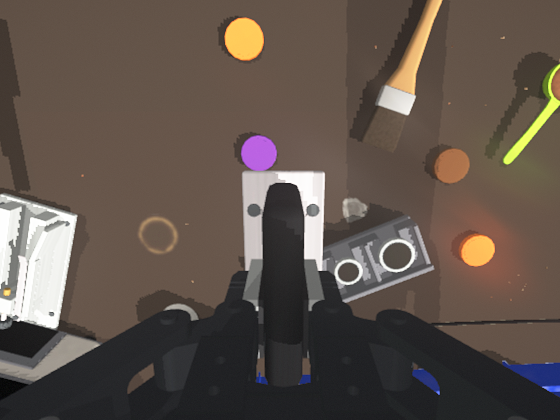

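The large ring is at (397,255), the small one at (348,272), and the rack's end edge runs from (410,215) to (433,267). I'll fit these at sub-pixel level.

```bash
python3 - <<'E'
from h import *
w=optics.capture("wrist"); np.savez("w2.npz",**{k:w[k] for k in("pixels","K","R","t")})
g=cv2.cvtColor(w["pixels"],cv2.COLOR_BGR2GRAY)
for (u,v) in ((397,255),(348,272)):
    s=g[v-28:v+28,u-28:u+28]; m=(s>190).astype(np.uint8)
    c,_=cv2.findContours(m,cv2.RETR_EXTERNAL,cv2.CHAIN_APPROX_NONE); c=max(c,key=cv2.contourArea)
    e=cv2.fitEllipse(c); px=np.array(e[0])+(u-28,v-28); print(px,e[1],at_z(w,px,.038)[:2])
G=cv2.resize(g,None,fx=2,fy=2,interpolation=cv2.INTER_CUBIC)
L=cv2.createLineSegmentDetector().detect(G)[0][:,0]/2
for l in L:
    a,b=l[:2],l[2:]; n=np.linalg.norm(a-b)
    if n>16 and ((320<a[0]<440 and 205<a[1]<310) or a[0]<85 and a[1]>185 and a[1]<345):
        z=.04 if a[0]>200 else .045
        A,B=at_z(w,a,z),at_z(w,b,z); d=B-A
        print(np.round(l),round(n),"yaw",round(np.degrees(np.arctan2(d[1],d[0]))%180,1),A[:2].round(4),B[:2].round(4))
vis=cv2.resize(w["pixels"][200:310,320:440],(720,660),interpolation=cv2.INTER_CUBIC)
vis2=cv2.resize(w["pixels"][190:340,0:90],(360,600),interpolation=cv2.INTER_CUBIC)
o=np.zeros((600,800,3),np.uint8); o[:,:436]=cv2.resize(vis,(436,600)); o[:,440:]=vis2; cv2.imwrite("pics/c2.png",o)
E
```

```text
[395.42630959 253.16550827] (31.08782958984375, 35.55642318725586) [0.56258563 0.24338643]
[347.09560966 269.49188805] (24.06670570373535, 27.462364196777344) [0.58240978 0.19021276]
[383. 269. 401. 270.] 18 yaw 88.0 [0.5809 0.2301] [0.5816 0.2506]
[322. 269. 325. 173.] 96 yaw 0.1 [0.581  0.1614] [0.4716 0.1613]
[333. 272. 341. 297.] 26 yaw 18.1 [0.5844 0.1743] [0.6159 0.1845]
[ 57. 327.  77. 213.] 115 yaw 162.2 [ 0.6515 -0.1459] [ 0.514  -0.1018]
[ 40. 323.  57. 328.] 17 yaw 69.4 [ 0.6463 -0.1647] [ 0.653 -0.147]
[ 20. 260.  16. 295.] 36 yaw 163.1 [ 0.5675 -0.173 ] [ 0.6107 -0.1862]
[ 76. 213.   0. 191.] 79 yaw 72.2 [ 0.514  -0.1025] [ 0.4897 -0.178 ]
[ 29. 261.  22. 314.] 54 yaw 162.4 [ 0.5686 -0.1632] [ 0.6348 -0.1842]
[ 46. 219.  30. 214.] 17 yaw 71.7 [ 0.5204 -0.1356] [ 0.5151 -0.1516]
[ 30. 215.  26. 242.] 27 yaw 162.1 [ 0.5164 -0.1519] [ 0.5468 -0.1617]
[  8. 198.  26. 202.] 18 yaw 73.6 [ 0.4968 -0.1711] [ 0.5019 -0.154 ]
[429. 261. 416. 223.] 40 yaw 23.3 [0.5714 0.2812] [0.5269 0.2621]
[342. 301. 432. 267.] 96 yaw 113.2 [0.6216 0.1857] [0.5789 0.2854]
[ 42. 229.  28. 260.] 34
[... 431 characters left out ...]
5] [0.5937 0.2242]
[324. 299. 318. 272.] 28 yaw 12.8 [0.6189 0.1652] [0.5845 0.1574]
[ 59. 329.  32. 355.] 38 yaw 133.3 [ 0.6543 -0.1446] [ 0.6901 -0.1827]
[391. 308. 407. 311.] 17 yaw 77.9 [0.6305 0.2432] [0.6347 0.2625]
[ 26. 207.  20. 252.] 46 yaw 162.2 [ 0.5066 -0.1549] [ 0.5577 -0.1713]
[402. 213. 324. 244.] 84 yaw 113.1 [0.5156 0.2464] [0.5511 0.1634]
[ 33. 278.  36. 261.] 18 yaw 162.1 [ 0.5899 -0.1627] [ 0.5687 -0.1559]
[347. 241. 372. 231.] 27 yaw 113.1 [0.547  0.1882] [0.5355 0.2153]
[ 28. 314.  31. 288.] 25 yaw 162.2 [ 0.6342 -0.177 ] [ 0.6022 -0.1668]
[381. 225. 327. 247.] 58 yaw 113.1 [0.529  0.2241] [0.5539 0.1658]
[320. 232. 320. 255.] 22 yaw 1.2 [0.5371 0.1585] [0.5635 0.1591]
```

View pics/c2.png

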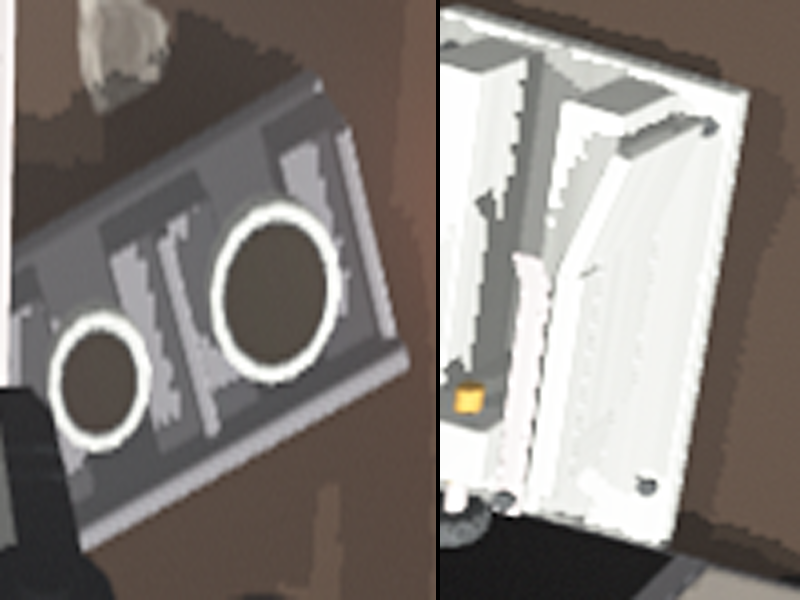

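```bash
python3 -c "
from h import *
go([0.379,0.1645,0.10],0.404)"
```

```text
delta [0.0996 0.0473 0.1984] [-0.      0.     -0.4049]
```

Converted, 0.198 m / 0.8 = 0.2475, 0.18 m / 0.8 = 0.225, -0.405 rad / 6.2832 = -0.0645.

```bash
python3 -m inch '[[[0.0375, 0.0125, 0.0375], [0, 0, -0.0159], 0], [[0.075, 0.0375, 0.075], [0, 0, -0.0318], 0], [[0.1, 0.05, 0.1125], [0, 0, -0.0477], 0], [[0.125, 0.0588, 0.15], [0, 0, -0.0637], 0], [[0.125, 0.0588, 0.1875], [0, 0, -0.0645], 0], [[0.125, 0.0588, 0.225], [0, 0, -0.0645], 0], [[0.125, 0.0588, 0.2475], [0, 0, -0.0645], 0], [[0.125, 0.0588, 0.2475], [0, 0, -0.0645], 0], [[0.125, 0.0588, 0.2475], [0, 0, -0.0645], 0]]'
python3 - <<'E'
from h import *
for n in ("wrist","scene"):
    w=optics.capture(n); cv2.imwrite(f"pics/{n}3.png",w["pixels"])
g=cv2.resize(w["pixels"][170:270,170:300],(780,600),interpolation=cv2.INTER_CUBIC); cv2.imwrite("pics/s3.png",g)
go([0.379,0.1645,0.058],0.404)
E
```

```text
t: 8.05
ee_pos: [0.3788, 0.1642, 0.1009]
tcp_rot: [0.0, -0.201, 0.98, -0.0]
force: [-0.0, -0.1, -1.4]
grip_width: 0.0131
finger_force: 59.0
delta [0.0009 0.0004 0.0442] [-0.0005  0.003   0.0002]
```

View pics/wrist3.png

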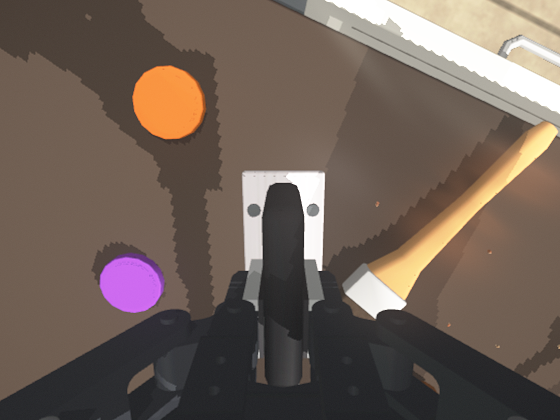

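The wrist view shows only the lifter and the clear bench beside the brush, with the brush at (375,290), to the side. Descend to slot height, and check alignment from the scene camera.

Converted, 0.044 m / 0.8 = 0.055, -0.03 m / 0.8 = -0.0375.

```bash
python3 -m inch '[[[0, 0, 0.025], [0, 0, 0], 0], [[-0.025, 0, 0.055], [0, 0, 0], 0], [[-0.0375, 0, 0.055], [0, 0, 0], 0], [[-0.0375, 0, 0.055], [0, 0, 0], 0], [[-0.0375, 0, 0.055], [0, 0, 0], 0]]'
python3 - <<'E'
from h import *
w=optics.capture("scene"); P,R=tool(); print(P)
M=R.as_matrix(); L=np.array([-M[:,0],M[:,1],-M[:,2]]).T; O=P+L@np.array([.0285,0,-.039])
im=w["pixels"].copy(); f=5; x0,y0=185,170
im=cv2.resize(im[y0:y0+110,x0:x0+140],None,fx=f,fy=f,interpolation=cv2.INTER_CUBIC)
def dr(X,c):
    q=(proj(w,X)-[x0,y0]+.5)*f; cv2.circle(im,tuple(int(v) for v in q),3,c,-1)
for x in(.067,.105):
    for y in(-.008,.008): dr(O+L@[x,y,.002],(0,0,255))
X=np.array([.9195,.3932]);Y=np.array([-.3932,.9195])
for y in (-.011,.011):
    for z in (.01,.03):
        q=X*(.613-.03)+Y*(.0025+y); dr([q[0],q[1],z],(0,255,0))
for a in np.arange(0,6.3,.3):
    q=X*(.613+.02*np.cos(a))+Y*(.0026+.02*np.sin(a)); dr([q[0],q[1],.038],(255,255,0))
cv2.imwrite("pics/s4.png",im)
go([0.453,0.1958,0.058],0.404)
E
```

```text
t: 8.65
ee_pos: [0.4073, 0.1762, 0.0582]
tcp_rot: [0.001, -0.201, 0.98, 0.0]
force: [-0.1, -0.3, -1.5]
grip_width: 0.0133
finger_force: 59.0
[0.40705773 0.17616994 0.05803902]
delta [-0.05   -0.      0.0002] [-0.0005  0.0023  0.0003]
```

View pics/s4.png

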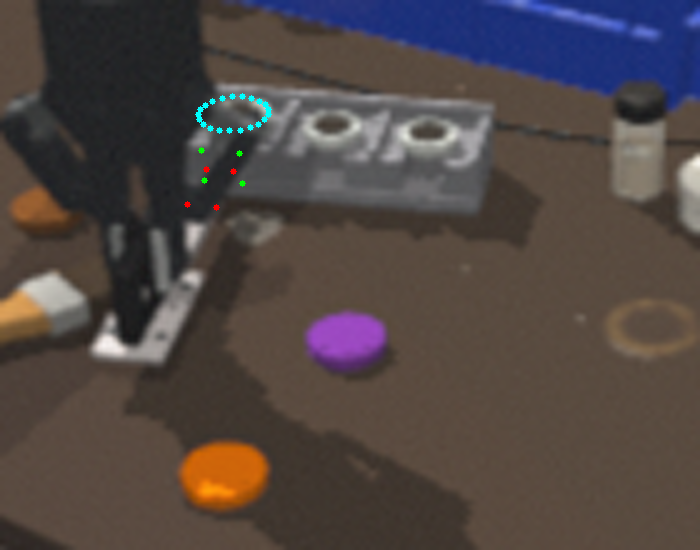

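The overlay puts the blade (red, around (210,185)) between the slot edges (green), and the disc outline matches at (233,113). Insert.

Converted, -0.025 m / 0.8 = -0.0313, -0.02 m / 0.8 = -0.025.

```bash
python3 -m inch '[[[-0.0063, 0, 0], [0, 0, 0], 0], [[-0.0125, 0, 0], [0, 0, 0], 0], [[-0.0188, 0, 0], [0, 0, 0], 0], [[-0.025, 0, 0], [0, 0, 0], 0], [[-0.0313, 0, 0], [0, 0, 0], 0]]'
python3 -m inch '[[[-0.0063, 0, 0], [0, 0, 0], 0], [[-0.0125, 0, 0], [0, 0, 0], 0], [[-0.0188, 0, 0], [0, 0, 0], 0], [[-0.025, 0, 0], [0, 0, 0], 0], [[-0.0313, 0, 0], [0, 0, 0], 0], [[-0.0313, 0, 0], [0, 0, 0], 0]]'
python3 -c "
from h import *
go([0.453,0.1958,0.058],0.404)"
```

```text
t: 9.2
ee_pos: [0.4296, 0.186, 0.0565]
tcp_rot: [0.0, -0.201, 0.98, 0.0]
force: [0.5, 0.2, -1.2]
grip_width: 0.0132
finger_force: 59.0
t: 9.8
ee_pos: [0.4529, 0.1959, 0.0566]
tcp_rot: [0.0, -0.201, 0.98, 0.0]
force: [0.5, 0.7, -2.2]
grip_width: 0.0133
finger_force: 59.0
delta [-0.0001 -0.0001 -0.0014] [-0.0001  0.0005  0.0002]
```

Converted, -0.021 m / 0.8 = -0.0263, -0.018 m / 0.8 = -0.0225.

```bash
python3 -m inch '[[[0, 0, -0.005], [0, 0, 0], 0], [[0, 0, -0.0088], [0, 0, 0], 0], [[0, 0, -0.0113], [0, 0, 0], 0], [[0, 0, -0.0125], [0, 0, 0], 0], [[0, 0, -0.0138], [0, 0, 0], 0], [[0, 0, -0.015], [0, 0, 0], 0], [[0, 0, -0.0163], [0, 0, 0], 0], [[0, 0, -0.0188], [0, 0, 0], 0], [[0, 0, -0.0225], [0, 0, 0], 0], [[0, 0, -0.0263], [0, 0, 0], 0]]'
python3 -m inch '[[[0, 0, -0.0038], [0, 0, 0], 0], [[0, 0, -0.0075], [0, 0, 0], 0], [[0, 0, -0.0125], [0, 0, 0], 0], [[0, 0, -0.0175], [0, 0, 0], 0], [[0, 0, -0.0238], [0, 0, 0], 0], [[0, 0, -0.03], [0, 0, 0], 0], [[0, 0, -0.035], [0, 0, 0], 0], [[0, 0, -0.0375], [0, 0, 0], 0], [[0, 0, -0.0375], [0, 0, 0], 0], [[0, 0, -0.0375], [0, 0, 0], 0]]'
python3 - <<'E'
from h import *
w=optics.capture("scene"); P,R=tool(); print(P)
M=R.as_matrix(); L=np.array([-M[:,0],M[:,1],-M[:,2]]).T; O=P+L@np.array([.0285,0,-.039])
f=5; x0,y0=185,150
im=cv2.resize(w["pixels"][y0:y0+110,x0:x0+140],None,fx=f,fy=f,interpolation=cv2.INTER_CUBIC)
for a in np.arange(0,6.3,.3):
    q=(proj(w,O+L@[.091+.02*np.cos(a),.02*np.sin(a),.01])-[x0,y0]+.5)*f; cv2.circle(im,tuple(int(v) for v in q),2,(255,255,0),-1)
cv2.imwrite("pics/s5.png",im)
E
```

```text
t: 10.8
ee_pos: [0.4522, 0.1956, 0.0776]
tcp_rot: [-0.0, -0.201, 0.98, 0.0]
force: [-0.1, 0.5, -0.5]
grip_width: 0.0134
finger_force: 59.0
t: 11.8
ee_pos: [0.452, 0.1956, 0.1073]
tcp_rot: [-0.0, -0.201, 0.98, -0.0]
force: [0.0, -0.3, -1.4]
grip_width: 0.0133
finger_force: 59.0
[0.45196113 0.19558647 0.10712275]
```

View pics/s5.png

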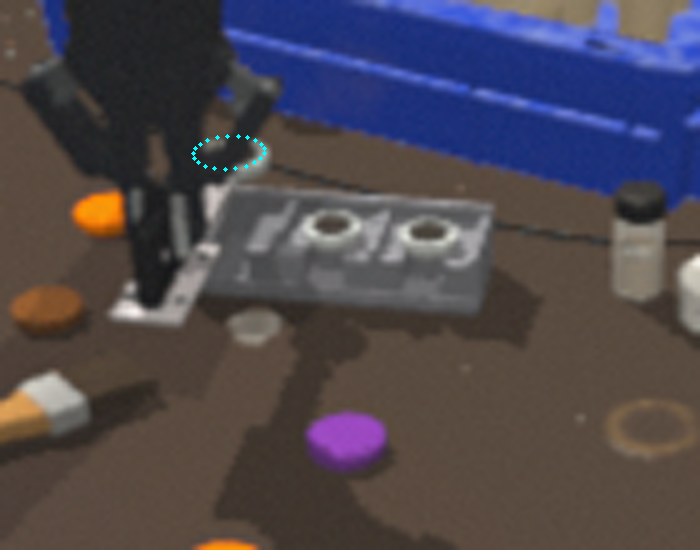

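The disc lies on the blade, at (233,155) in the crop, just in front of the heel. Carry it gently up and across to a place beside the slide, to measure the slide's middle line.

Converted, -0.088 m / 0.8 = -0.11, -0.08 m / 0.8 = -0.1, 0.21 rad / 6.2832 = 0.0334.

```bash
python3 -m inch '[[[0, 0, -0.0038], [0, 0, 0.0016], 0], [[0, 0, -0.0125], [0, 0, 0.0048], 0], [[0, 0, -0.025], [0, 0, 0.0095], 0], [[0, -0.0038, -0.0375], [0, 0, 0.0159], 0], [[0, -0.0125, -0.0563], [0, 0, 0.0223], 0], [[0, -0.025, -0.0725], [0, 0, 0.0286], 0], [[0, -0.0375, -0.0875], [0, 0, 0.0334], 0], [[0.0063, -0.0463, -0.1], [0, 0, 0.0366], 0], [[0.0063, -0.0525, -0.1063], [0, 0, 0.0382], 0], [[0.0063, -0.0563, -0.11], [0, 0, 0.039], 0]]'
python3 -c "
from h import *
go([0.506,-0.055,0.22],-0.311)"
```

```text
t: 12.85
ee_pos: [0.4655, 0.1517, 0.196]
tcp_rot: [0.0, -0.079, 0.997, 0.0]
force: [0.7, 0.9, -1.3]
grip_width: 0.0135
finger_force: 59.1
delta [-0.0075 -0.2105 -0.024 ] [3.000e-04 7.000e-04 4.689e-01]
```

The manual's scale: shifts go in shares of 0.8 m and turns go in shares of 2 pi rad. Converting my numbers, -0.115 m / 0.8 = -0.1438, -0.112 m / 0.8 = -0.14, 0.245 rad / 6.2832 = 0.039.

```bash
python3 -m inch '[[[0, -0.0063, -0.0038], [0, 0, 0.0016], 0], [[0, -0.0188, -0.0075], [0, 0, 0.0048], 0], [[0, -0.0375, -0.0125], [0, 0, 0.0095], 0], [[0, -0.0588, -0.0175], [0, 0, 0.0159], 0], [[0, -0.08, -0.0225], [0, 0, 0.0223], 0], [[0, -0.1013, -0.025], [0, 0, 0.0286], 0], [[0, -0.12, -0.0275], [0, 0, 0.0334], 0], [[0, -0.1325, -0.0275], [0, 0, 0.0366], 0], [[0, -0.14, -0.0275], [0, 0, 0.0382], 0], [[0, -0.1438, -0.0275], [0, 0, 0.039], 0]]'
python3 -c "
from h import *
go([0.506,-0.055,0.22],-0.311)"
```

```text
t: 13.85
ee_pos: [0.4834, 0.0383, 0.217]
tcp_rot: [-0.0, 0.043, 0.999, 0.0]
force: [-0.3, 1.1, -1.9]
grip_width: 0.0129
finger_force: 59.0
delta [-0.0306 -0.091  -0.003 ] [ 0.     -0.0008  0.2244]
```

Converted, -0.091 m / 0.8 = -0.1138, -0.088 m / 0.8 = -0.11, 0.224 rad / 6.2832 = 0.0357.

```bash
python3 -m inch '[[[-0.0025, -0.0063, 0], [0, 0, 0.0016], 0], [[-0.0063, -0.0188, 0], [0, 0, 0.0048], 0], [[-0.0125, -0.0375, 0], [0, 0, 0.0095], 0], [[-0.0188, -0.0563, 0], [0, 0, 0.0159], 0], [[-0.025, -0.075, 0], [0, 0, 0.0223], 0], [[-0.0313, -0.0913, 0], [0, 0, 0.0271], 0], [[-0.035, -0.1038, 0], [0, 0, 0.0318], 0], [[-0.0375, -0.11, 0], [0, 0, 0.0342], 0], [[-0.0375, -0.1138, 0], [0, 0, 0.0357], 0], [[-0.0375, -0.1138, 0], [0, 0, 0.0357], 0]]'
python3 - <<'E'
from h import *
w=optics.capture("wrist"); t=optics.capture("top"); cv2.imwrite("pics/w6.png",w["pixels"]); cv2.imwrite("pics/t6.png",t["pixels"])
ux=np.array([.952,-.306]);n=np.array([.306,.952])
for nm,p in(("w",w),("t",t)):
    for k in("slide_entry","slide_home"):
        for r in models.pinpoint(p,k)[:2]:
            q=at_z(p,r["pixel"],.045)[:2]; print(nm,k,round(r["p"],2),r["pixel"],q,q@ux,q@n)
g=cv2.cvtColor(w["pixels"],cv2.COLOR_BGR2GRAY)
L=cv2.createLineSegmentDetector().detect(cv2.resize(g,None,fx=2,fy=2,interpolation=cv2.INTER_CUBIC))[0][:,0]/2
for l in L:
    A,B=[at_z(w,q,.045)[:2] for q in(l[:2],l[2:])]; d=B-A; y=np.degrees(np.arctan2(d[1],d[0]))%180
    if np.linalg.norm(d)>.012 and max(l[0],l[2])<240 and abs(y-162)<5: print(np.round(l),round(y,1),"along",(A@ux).round(4),(B@ux).round(4),"lat",(A@n).round(4),(B@n).round(4))
print(telemetry.get_state()["ee_pos"])
cv2.imwrite("pics/c6.png",cv2.resize(w["pixels"][120:400,0:280],(600,600),interpolation=cv2.INTER_CUBIC))
E
```

```text
t: 14.85
ee_pos: [0.5055, -0.0546, 0.2174]
tcp_rot: [-0.0, 0.154, 0.988, 0.0]
force: [-0.2, -0.6, -0.3]
grip_width: 0.013
finger_force: 59.0
w slide_entry 0.72 [163.5, 268.3] [ 0.53325876 -0.1725486 ] 0.5604622141232202 -0.0010890819547104643
w slide_home 0.89 [172.9, 312.5] [ 0.57593041 -0.18134748] 0.6037780817469682 0.0035919061850887726
t slide_entry 0.61 [371.2, 184.0] [ 0.5312172  -0.17102506] 0.558052441048496 -0.0002633943987964076
[133. 296. 137. 323.] 162.1 along 0.5871 0.6144 lat -0.0303 -0.0303
[224. 293. 221. 230.] 162.2 along 0.584 0.525 lat 0.0505 0.0505
[129. 230. 130. 246.] 161.6 along 0.525 0.5398 lat -0.0274 -0.0276
[162. 233. 169. 308.] 162.2 along 0.5285 0.599 lat 0.0002 0.0003
[191. 312. 188. 295.] 166.0 along 0.6035 0.5864 lat 0.0197 0.0186
[191. 290. 192. 312.] 161.0 along 0.5817 0.6035 lat 0.0213 0.0208
[ 0.50554665 -0.05413689  0.21741186]
```

View pics/c6.png

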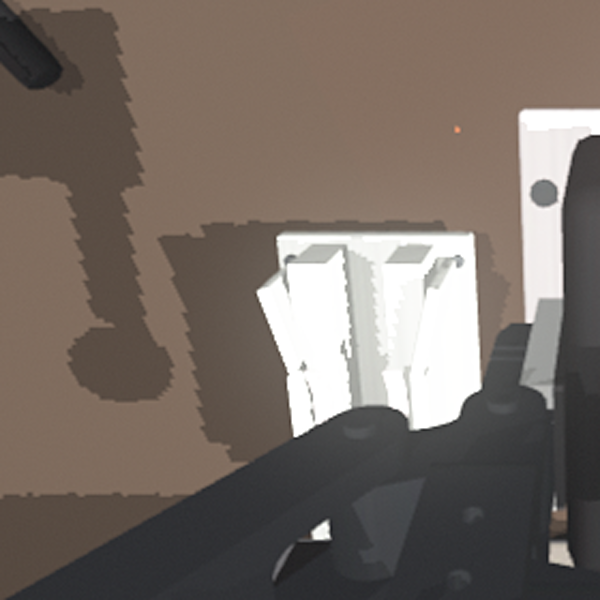

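The crop shows the slide with its open slot running from about (355,245) to (370,400), and the guide walls at (290,350) and (430,330). Now I refine the middle line numerically, since the picture allowance is used up.

```bash
python3 - <<'E'
from h import *
ux=np.array([.952,-.306]);n=np.array([.306,.952])
P,R=tool(); print("tcp",P,"lat",P[:2]@n,"along",P[:2]@ux)
for nm in("wrist","top"):
    p=optics.capture(nm); g=cv2.cvtColor(p["pixels"],cv2.COLOR_BGR2GRAY).astype(np.float32)
    C=-p["R"].T@p["t"]; print(nm,"cam lat",C[:2]@n,"z",C[2])
    lat=np.arange(-.056,.058,.002)
    for z in (.045,):
        acc=[]
        for al in np.arange(.540,.556,.004):
            uv=np.array([proj(p,[*(ux*al+n*l),z]) for l in lat]).astype(np.float32)
            acc.append(cv2.remap(g,uv[:,:1].copy(),uv[:,1:].copy(),cv2.INTER_LINEAR)[:,0])
        print(" ".join(f"{int(round(l*1000))}:{int(a)}" for l,a in zip(lat,np.mean(acc,0))))
    if nm=="top":
        D=P+np.array([*(ux*.1195),0]); D[2]=P[2]-.039+.010; q=proj(p,D); print("disc pred px",q)
        for k in("disc_large","lifter_seat"):
            for r in models.pinpoint(p,k)[:6]: print(k,r["p"],r["pixel"])
        s=g[int(q[1])-14:int(q[1])+15,int(q[0])-14:int(q[0])+15]; v,u=np.nonzero(s>150); print("bright centroid",u.mean()+int(q[0])-14,v.mean()+int(q[1])-14,len(u),np.ptp(u),np.ptp(v))
E
```

```text
tcp [ 0.50554665 -0.05413689  0.21741186] lat 0.10315895464314598 along 0.49784629664145025
wrist cam lat 0.10285050875587945 z 0.3383322819491849
-56:86 -54:86 -52:87 -50:87 -48:89 -46:90 -44:91 -42:92 -40:92 -38:115 -36:187 -34:193 -32:207 -30:217 -28:234 -26:205 -24:254 -22:255 -20:255 -18:255 -16:255 -14:255 -12:255 -10:255 -8:255 -6:254 -4:254 -2:208 0:184 2:211 4:213 6:210 8:211 10:241 12:245 14:255 16:254 18:253 20:252 22:251 24:251 26:250 28:249 30:227 32:225 34:227 36:235 38:245 40:253 42:255 44:254 46:254 48:254 50:228 52:116 54:118 56:117
top cam lat 0.1349808049211528 z 1.1323585135322243
-56:52 -54:51 -52:52 -50:53 -48:52 -46:52 -44:53 -42:52 -40:50 -38:52 -36:89 -34:145 -32:179 -30:194 -28:186 -26:144 -24:100 -22:94 -20:97 -18:99 -16:98 -14:98 -12:100 -10:98 -8:99 -6:99 -4:99 -2:101 0:104 2:94 4:78 6:78 8:81 10:77 12:64 14:47 16:42 18:48 20:57 22:56 24:54 26:54 28:56 30:55 32:54 34:57 36:57 38:56 40:54 42:54 44:53 46:56 48:54 50:54 52:53 54:53 56:55
disc pred px [339.59412459 124.5779154 ]
disc_large 0.64 [251.7, 284.0]
disc_large 0.6 [200.6, 165.3]
disc_large 0.59 [248.5, 228.7]
disc_large 0.57 [146.1, 218.4]
disc_large 0.54 [338.2, 126.0]
disc_large 0.51 [127.0, 178.0]
lifter_seat 0.42 [369.6, 184.1]
bright centroid 340.8181818181818 115.81818181818181 55 15 11
```

```bash
python3 - <<'E'
from h import *
ux=np.array([.952,-.306]);n=np.array([.306,.952])
p=optics.capture("top"); g=cv2.imread("pics/top0.png",0).astype(np.float32)
lat=np.arange(-.05,.056,.002)
for a0 in (.535,.55,.575,.59):
    acc=[]
    for al in np.arange(a0,a0+.01,.002):
        uv=np.array([proj(p,[*(ux*al+n*l),.045]) for l in lat]).astype(np.float32)
        acc.append(cv2.remap(g,uv[:,:1].copy(),uv[:,1:].copy(),cv2.INTER_LINEAR)[:,0])
    print(a0," ".join(f"{int(round(l*1000))}:{int(a)}" for l,a in zip(lat,np.mean(acc,0))))
w=np.load("w2.npz"); g=cv2.cvtColor(w["pixels"],cv2.COLOR_BGR2GRAY).astype(np.float32); print("cam2 lat",(-w["R"].T@w["t"])[:2]@n)
for a0 in (.54,.555,.575):
    acc=[]
    for al in np.arange(a0,a0+.008,.002):
        uv=np.array([proj(w,[*(ux*al+n*l),.045]) for l in lat]).astype(np.float32)
        acc.append(cv2.remap(g,uv[:,:1].copy(),uv[:,1:].copy(),cv2.INTER_LINEAR)[:,0])
    print(a0," ".join(f"{int(round(l*1000))}:{int(a)}" for l,a in zip(lat,np.mean(acc,0))))
E
```

```text
0.535 -50:47 -48:47 -46:49 -44:48 -42:49 -40:43 -38:47 -36:82 -34:131 -32:144 -30:135 -28:125 -26:124 -24:170 -22:202 -20:206 -18:209 -16:212 -14:213 -12:214 -10:216 -8:200 -6:159 -4:124 -2:128 0:132 2:135 4:145 6:157 8:161 10:160 12:166 14:190 16:206 18:208 20:206 22:193 24:187 26:195 28:191 30:165 32:143 34:152 36:158 38:158 40:158 42:165 44:189 46:194 48:143 50:71 52:56 54:63 56:70
0.55 -50:48 -48:47 -46:48 -44:50 -42:48 -40:46 -38:47 -36:80 -34:135 -32:173 -30:201 -28:215 -26:191 -24:182 -22:200 -20:211 -18:213 -16:216 -14:219 -12:221 -10:220 -8:205 -6:164 -4:126 -2:125 0:126 2:128 4:142 6:157 8:161 10:160 12:166 14:192 16:209 18:188 20:165 22:165 24:167 26:167 28:164 30:177 32:201 34:206 36:193 38:189 40:189 42:188 44:189 46:180 48:129 50:67 52:57 54:61 56:60
0.575 -50:46 -48:47 -46:50 -44:49 -42:47 -40:44 -38:48 -36:87 -34:144 -32:165 -30:160 -28:163 -26:183 -24:204 -22:200 -20:179 -18:173 -16:192 -14:197 -12:200 -10:204 -8:187 -6:142 -4:121 -2:124 0:126 2:127 4:134 6:146 8:153 10:159 12:161 14:172 16:181 18:181 20:169 22:153 24:178 26:208 28:207 30:188 32:180 34:186 36:190 38:
[... 875 characters left out ...]
 -42:0 -40:0 -38:0 -36:0 -34:0 -32:0 -30:0 -28:0 -26:0 -24:0 -22:0 -20:0 -18:0 -16:228 -14:254 -12:254 -10:254 -8:249 -6:243 -4:238 -2:241 0:242 2:212 4:125 6:121 8:151 10:157 12:154 14:247 16:246 18:213 20:211 22:218 24:220 26:240 28:254 30:251 32:242 34:241 36:241 38:241 40:240 42:239 44:241 46:243 48:244 50:244 52:241 54:241 56:247
0.575 -50:0 -48:0 -46:0 -44:0 -42:0 -40:0 -38:0 -36:0 -34:0 -32:0 -30:0 -28:0 -26:0 -24:0 -22:0 -20:0 -18:0 -16:0 -14:225 -12:252 -10:253 -8:248 -6:241 -4:210 -2:172 0:132 2:132 4:122 6:121 8:151 10:156 12:155 14:198 16:210 18:203 20:224 22:252 24:254 26:245 28:236 30:240 32:241 34:238 36:242 38:239 40:239 42:239 44:243 46:244 48:244 50:244 52:241 54:240 56:249
```

Converted, -0.101 m / 0.8 = -0.1263, -0.098 m / 0.8 = -0.1225.

```bash
python3 -m inch '[[[0.0038, -0.0063, 0], [0, 0, 0], 0], [[0.0113, -0.0188, 0.0038], [0, 0, 0], 0], [[0.0225, -0.0375, 0.0125], [0, 0, 0], 0], [[0.035, -0.0588, 0.025], [0, 0, 0], 0], [[0.0475, -0.08, 0.04], [0, 0, 0], 0], [[0.0588, -0.1, 0.0563], [0, 0, 0], 0], [[0.0663, -0.1138, 0.0713], [0, 0, 0], 0], [[0.0713, -0.1225, 0.0838], [0, 0, 0], 0], [[0.0725, -0.1263, 0.0938], [0, 0, 0], 0], [[0.0725, -0.1263, 0.0975], [0, 0, 0], 0]]'
python3 -m inch '[[[0, 0, 0.0038], [0, 0, 0], 0], [[0, 0, 0.0113], [0, 0, 0], 0], [[0, 0, 0.02], [0, 0, 0], 0], [[0, 0, 0.0275], [0, 0, 0], 0], [[0, 0, 0.0325], [0, 0, 0], 0], [[0, 0, 0.035], [0, 0, 0], 0], [[0, 0, 0.035], [0, 0, 0], 0]]'
python3 - <<'E'
from h import *
go([.4190,-.1325,.082],-.311)
P,R=tool(); p=optics.capture("top")
for k in("disc_large","slide_entry","slide_home"):
  for r in models.pinpoint(p,k)[:5]:
    if 340<r["pixel"][0]<400:
        q=at_z(p,r["pixel"],P[2]-.037 if k[0]=="d" else .045)[:2]; print(k,r["p"],r["pixel"],q@[.952,-.306],q@[.306,.952])
print(proj(p,[*(P[:2]+.1195*np.array([.952,-.306])),P[2]-.037]))
E
```

```text
t: 16.4
ee_pos: [0.4191, -0.133, 0.1384]
tcp_rot: [-0.001, 0.155, 0.988, 0.0]
force: [-0.3, -0.1, -1.1]
grip_width: 0.0133
finger_force: 59.0
t: 17.1
ee_pos: [0.4194, -0.1329, 0.111]
tcp_rot: [-0.0, 0.154, 0.988, 0.0]
force: [-0.8, -0.2, -1.0]
grip_width: 0.013
finger_force: 59.0
delta [0.0005 0.0002 0.029 ] [ 0.0001 -0.0007  0.0012]
disc_large 0.69 [374.1, 181.4] 0.5587615051704596 -0.0008485035041581675
slide_entry 0.9 [368.4, 184.2] 0.5559424584243077 0.005215917241359061
slide_home 0.66 [374.6, 162.3] 0.604607490513728 0.005399964641434307
[372.91303853 180.72111544]
```

Converted, 0.03 m / 0.8 = 0.0375, 0.028 m / 0.8 = 0.035.

```bash
python3 -m inch '[[[0, 0, 0.0038], [0, 0, 0], 0], [[0, 0, 0.01], [0, 0, 0], 0], [[0, 0, 0.0175], [0, 0, 0], 0], [[0, 0, 0.0238], [0, 0, 0], 0], [[0, 0, 0.0275], [0, 0, 0], 0], [[0, 0, 0.03], [0, 0, 0], 0], [[0, 0, 0.0325], [0, 0, 0], 0], [[0, 0, 0.035], [0, 0, 0], 0], [[0, 0, 0.0375], [0, 0, 0], 0], [[0, 0, 0.0375], [0, 0, 0], 0]]'
python3 - <<'E'
from h import *
ux=np.array([.952,-.306]);n=np.array([.306,.952])
P,R=tool(); p=optics.capture("top"); print(P,P[:2]@ux,P[:2]@n,np.array(telemetry.get_state()["force"]).round(2))
q=proj(p,[*(P[:2]+.1195*ux),.053]).round().astype(int); print(q)
s=p["pixels"][q[1]-14:q[1]+15,q[0]-14:q[0]+15]; g=cv2.cvtColor(s,cv2.COLOR_BGR2GRAY)
print(g[::2,::2])
E
```

```text
t: 18.3
ee_pos: [0.4195, -0.133, 0.0812]
tcp_rot: [-0.0, 0.154, 0.988, 0.0]
force: [-0.9, -0.2, -0.5]
grip_width: 0.0132
finger_force: 59.0
[ 0.41951546 -0.13297062  0.08124391] 0.44006772399071437 0.0017836974975503107 [-0.02 -0.29 -0.28]
[371 182]
[[198 190 204 224 169 204 178 168 140 136 130 157 199 205 144]
 [198 189 208 183 180 203 173 156 134 134 126 180 208 203 189]
 [201 199 228 168 191 209 141 139 128 133 118 208 204 172 211]
 [190 221 201 169 138 143 162 223 210 150 160 214 201 169 228]
 [209 225 167 146 218 183 120 101 137 197 197 199 199 168 215]
 [219 190 158 217 167  72  72  71  69  77 177 207 210 182 208]
 [208 173 174 206  72  73  69  75  75  74  82 203 150 202 209]
 [169 175 195 190  66  76  77  74  73  79  73 207 152 202 208]
 [166 175 205 194  67  78  77  74  70  75  70 212 155 208 199]
 [179 177 153 138  80  72  73  76  76  76  94 211 149 220 200]
 [207 160  84  73  68  65  75  72  72  80 200 195 151 222 196]
 [217 161  86  73  76  79  72 108 171 224 192 166 141 225 189]
 [157 153  88  84  81  77  69 162 189 183 171 175 151 223 199]
 [169 112  89  88  85  83  75  49  80 180 199 229 116 219 195]
 [178  93  89  90  86  89  68  42  74  68  91 172 104 130 130]]
```

Converted, -0.014 m / 0.8 = -0.0175, -0.011 m / 0.8 = -0.0138.

```bash
python3 -m inch '[[[0, 0, 0.0013], [0, 0, 0], 0], [[-0.0025, 0, 0.0013], [0, 0, 0], 0], [[-0.0063, 0, 0.0013], [0, 0, 0], 0], [[-0.01, 0, 0.0013], [0, 0, 0], 0], [[-0.0138, 0, 0.0013], [0, 0, 0], 0], [[-0.0175, 0, 0.0013], [0, 0, 0], 0]]'
python3 -m inch '[[[-0.0038, 0, 0], [0, 0, 0], 0], [[-0.0075, 0, 0], [0, 0, 0], 0], [[-0.0113, 0, 0], [0, 0, 0], 0], [[-0.015, 0, 0], [0, 0, 0], 0]]'
python3 - <<'E'
from h import *
ux=np.array([.952,-.306]);n=np.array([.306,.952]);P,R=tool();f=np.array(telemetry.get_state()["force"]);print(P[:2]@ux,P[:2]@n,P[2],"F along",f[:2]@ux,"lat",f[:2]@n,f[2])
p=optics.capture("top")
for r in models.pinpoint(p,"disc_large")[:6]:
    q=at_z(p,r["pixel"],.045)[:2]
    if r["pixel"][0]>340: print(r["p"],q@ux,q@n)
E
```

```text
t: 18.95
ee_pos: [0.4332, -0.1373, 0.0804]
tcp_rot: [-0.0, 0.154, 0.988, 0.0]
force: [-1.9, 0.6, -0.3]
grip_width: 0.013
finger_force: 59.1
t: 19.35
ee_pos: [0.4444, -0.1409, 0.0802]
tcp_rot: [-0.0, 0.154, 0.988, 0.0]
force: [-1.3, -0.1, -0.9]
grip_width: 0.0134
finger_force: 59.2
0.4662145734946519 0.001835139343223598 0.08021927661269304 F along -1.2021207338863844 lat -0.4972195818196042 -0.8696995288230991
0.5 0.5806702250611906 0.007827816217302446
0.39 0.6030204075309353 -0.0011430702491276256
```

Converted, -0.004 m / 0.8 = -0.005, -0.003 m / 0.8 = -0.0038.

```bash
python3 -m inch '[[[-0.0013, 0, 0], [0, 0, 0], 0], [[-0.0025, 0, 0], [0, 0, 0], 0], [[-0.0038, 0, 0], [0, 0, 0], 0], [[-0.005, 0, 0], [0, 0, 0], 0]]'|grep -E "ee_pos|force"
python3 -m inch '[[[-0.0013, 0, 0], [0, 0, 0], 0], [[-0.0025, 0, 0], [0, 0, 0], 0], [[-0.0038, 0, 0], [0, 0, 0], 0]]'|grep -E "ee_pos|force"
python3 -m inch '[[[-0.0006, 0, 0], [0, 0, 0], 0], [[-0.0013, 0, 0], [0, 0, 0], 0], [[-0.0013, 0, 0], [0, 0, 0], 0]]'|grep -E "ee_pos|force"
```

```text
ee_pos: [0.4481, -0.1421, 0.0804]
force: [-1.8, 1.0, 0.0]
finger_force: 59.2
ee_pos: [0.451, -0.1431, 0.0804]
force: [-0.4, 0.3, -0.9]
finger_force: 59.2
ee_pos: [0.452, -0.1434, 0.0804]
force: [-1.5, 1.5, -0.3]
finger_force: 59.2
```

Converted, -0.001 m / 0.8 = -0.0013, -0.0005 m / 0.8 = -0.0006.

```bash
cat > g.py <<'E'
from h import *; import sys
ux=np.array([.952,-.306]);s=telemetry.get_state();f=-np.array(s["force"])[:2]@ux
print("along %.4f push %.2f t %.2f"%(np.array(s["ee_pos"])[:2]@ux,f,s["t"])); sys.exit(f>3.5)
E
python3 -m inch '[[[-0.0006, 0, 0], [0, 0, 0], 0], [[-0.0013, 0, 0], [0, 0, 0], 0]]'>/dev/null; python3 g.py || exit
python3 -m inch '[[[-0.0006, 0, 0], [0, 0, 0], 0], [[-0.0013, 0, 0], [0, 0, 0], 0]]'>/dev/null; python3 g.py || exit
python3 -m inch '[[[-0.0006, 0, 0], [0, 0, 0], 0], [[-0.0013, 0, 0], [0, 0, 0], 0]]'>/dev/null; python3 g.py || exit
python3 -m inch '[[[-0.0006, 0, 0], [0, 0, 0], 0], [[-0.0013, 0, 0], [0, 0, 0], 0]]'>/dev/null; python3 g.py || exit
python3 -m inch '[[[-0.0006, 0, 0], [0, 0, 0], 0], [[-0.0013, 0, 0], [0, 0, 0], 0]]'>/dev/null; python3 g.py || exit
python3 -m inch '[[[-0.0006, 0, 0], [0, 0, 0], 0], [[-0.0013, 0, 0], [0, 0, 0], 0]]'>/dev/null; python3 g.py || exit
```

```text
along 0.4751 push 1.62 t 20.65False
```

Converted, -0.001 m / 0.8 = -0.0013, -0.0005 m / 0.8 = -0.0006.

```bash
sed -i 's/sys.exit(f>3.5)/sys.exit(int(f>3.5))/' g.py
python3 -m inch '[[[-0.0006, 0, 0], [0, 0, 0], 0], [[-0.0013, 0, 0], [0, 0, 0], 0]]'>/dev/null; python3 g.py || exit
python3 -m inch '[[[-0.0006, 0, 0], [0, 0, 0], 0], [[-0.0013, 0, 0], [0, 0, 0], 0]]'>/dev/null; python3 g.py || exit
python3 -m inch '[[[-0.0006, 0, 0], [0, 0, 0], 0], [[-0.0013, 0, 0], [0, 0, 0], 0]]'>/dev/null; python3 g.py || exit
python3 -m inch '[[[-0.0006, 0, 0], [0, 0, 0], 0], [[-0.0013, 0, 0], [0, 0, 0], 0]]'>/dev/null; python3 g.py || exit
python3 -m inch '[[[-0.0006, 0, 0], [0, 0, 0], 0], [[-0.0013, 0, 0], [0, 0, 0], 0]]'>/dev/null; python3 g.py || exit
python3 -m inch '[[[-0.0006, 0, 0], [0, 0, 0], 0], [[-0.0013, 0, 0], [0, 0, 0], 0]]'>/dev/null; python3 g.py || exit
python3 -m inch '[[[-0.0006, 0, 0], [0, 0, 0], 0], [[-0.0013, 0, 0], [0, 0, 0], 0]]'>/dev/null; python3 g.py || exit
python3 -m inch '[[[-0.0006, 0, 0], [0, 0, 0], 0], [[-0.0013, 0, 0], [0, 0, 0], 0]]'>/dev/null; python3 g.py || exit
```

```text
along 0.4761 push 1.75 t 20.85
along 0.4772 push 1.86 t 21.05
along 0.4782 push 2.06 t 21.25
along 0.4791 push 2.17 t 21.45
along 0.4801 push 2.58 t 21.65
along 0.4811 push 2.90 t 21.85
along 0.4821 push 2.90 t 22.05
along 0.4831 push 1.70 t 22.25
```

Converted, -0.001 m / 0.8 = -0.0013, -0.0005 m / 0.8 = -0.0006.

```bash

python3 -m inch '[[[-0.0006, 0, 0], [0, 0, 0], 0], [[-0.0013, 0, 0], [0, 0, 0], 0]]'>/dev/null; python3 g.py || exit
python3 -m inch '[[[-0.0006, 0, 0], [0, 0, 0], 0], [[-0.0013, 0, 0], [0, 0, 0], 0]]'>/dev/null; python3 g.py || exit
python3 -m inch '[[[-0.0006, 0, 0], [0, 0, 0], 0], [[-0.0013, 0, 0], [0, 0, 0], 0]]'>/dev/null; python3 g.py || exit
python3 -m inch '[[[-0.0006, 0, 0], [0, 0, 0], 0], [[-0.0013, 0, 0], [0, 0, 0], 0]]'>/dev/null; python3 g.py || exit
python3 -m inch '[[[-0.0006, 0, 0], [0, 0, 0], 0], [[-0.0013, 0, 0], [0, 0, 0], 0]]'>/dev/null; python3 g.py || exit
python3 -m inch '[[[-0.0006, 0, 0], [0, 0, 0], 0], [[-0.0013, 0, 0], [0, 0, 0], 0]]'>/dev/null; python3 g.py || exit
python3 -m inch '[[[-0.0006, 0, 0], [0, 0, 0], 0], [[-0.0013, 0, 0], [0, 0, 0], 0]]'>/dev/null; python3 g.py || exit
python3 -m inch '[[[-0.0006, 0, 0], [0, 0, 0], 0], [[-0.0013, 0, 0], [0, 0, 0], 0]]'>/dev/null; python3 g.py || exit
```

```text
along 0.4841 push 2.30 t 22.45
along 0.4851 push 1.92 t 22.65
along 0.4861 push 2.70 t 22.85
along 0.4871 push 2.29 t 23.05
along 0.4881 push 3.11 t 23.25
along 0.4891 push 2.13 t 23.45
along 0.4894 push 7.38 t 23.65
```

```bash

python3 -m inch '[[[0, 0, 0], [0, 0, 0], 0]]'>/dev/null; python3 g.py
python3 -m inch '[[[0, 0, 0], [0, 0, 0], 0], [[0, 0, 0], [0, 0, 0], 0]]'>/dev/null; python3 g.py
python3 -c "
from h import *
s=telemetry.get_state();print(s['force'],s['ee_pos'],s['tcp_rot'])"
```

```text
along 0.4894 push 6.71 t 23.75
along 0.4894 push 6.78 t 23.95
[-6.49848372  1.92398162  2.47350983] [ 0.46651189 -0.14798013  0.08030965] [-1.06434179e-03  1.54218375e-01  9.88036197e-01  1.84976181e-04]
```

Converted, 0.009 m / 0.8 = 0.0113, 0.008 m / 0.8 = 0.01.

```bash

python3 -m inch '[[[0.0006, 0, 0.0006], [0, 0, 0], 0], [[0.0013, 0, 0.0025], [0, 0, 0], 0], [[0.0019, 0, 0.0063], [0, 0, 0], 0], [[0.0025, 0, 0.01], [0, 0, 0], 0], [[0.0038, 0, 0.0113], [0, 0, 0], 0], [[0.0038, 0, 0.0113], [0, 0, 0], 0]]'
python3 g.py
python3 -m inch '[[[0.0063, 0, 0], [0, 0, 0], 0], [[0.0188, 0, 0], [0, 0, 0], 0], [[0.0375, 0, 0], [0, 0, 0], 0], [[0.0563, 0, 0], [0, 0, 0], 0], [[0.075, 0, 0], [0, 0, 0], 0], [[0.0938, 0, 0], [0, 0, 0], 0], [[0.1125, 0, 0], [0, 0, 0], 0], [[0.125, 0, 0], [0, 0, 0], 0], [[0.125, 0, 0], [0, 0, 0], 0]]'
python3 - <<'E'
from h import *
ux=np.array([.952,-.306]);n=np.array([.306,.952])
p=optics.capture("top"); pw=optics.capture("scene")
for nm,q0 in(("top",p),("scene",pw)):
    cv2.imwrite(f"pics/{nm}9.png",q0["pixels"])
    for r in models.pinpoint(q0,"disc_large")[:6]:
        q=at_z(q0,r["pixel"],.045)[:2]
        if abs(q@ux-.6)<.06 and abs(q@n)<.03: print(nm,r["p"],q@ux,q@n)
go([.37,-.11,.08],-.311)
E
```

```text
t: 24.55
ee_pos: [0.4644, -0.1473, 0.0713]
tcp_rot: [0.0, 0.154, 0.988, -0.0]
force: [0.4, 0.3, -0.8]
grip_width: 0.0134
finger_force: 59.2
along 0.4872 push -0.27 t 24.55
t: 25.45
ee_pos: [0.3677, -0.1162, 0.0709]
tcp_rot: [-0.0, 0.154, 0.988, 0.0]
force: [-0.1, -0.2, -1.2]
grip_width: 0.0134
finger_force: 59.2
top 0.79 0.6030813406078908 0.0045369602290383495
scene 0.44 0.6006334753516893 -0.0008946426437768756
delta [ 0.0017  0.0068 -0.0083] [-0.0001  0.0008  0.0012]
```

Converted, 0.13 m / 0.8 = 0.1625, 0.12 m / 0.8 = 0.15, -0.311 rad / 6.2832 = -0.0495.

```bash

python3 -m inch '[[[0.0125, 0.0125, -0.0125], [0, 0, 0], 0], [[0.0125, 0.0375, -0.0375], [0, 0, -0.008], 0], [[0.0125, 0.0625, -0.05], [0, 0, -0.0159], 0], [[0, 0.1, -0.05], [0, 0, -0.0318], 0], [[-0.025, 0.125, -0.05], [0, 0, -0.0477], 0], [[-0.05, 0.15, -0.05], [0, 0, -0.0495], 0], [[-0.0625, 0.1625, -0.05], [0, 0, -0.0495], 0], [[-0.0625, 0.1625, -0.05], [0, 0, -0.0495], 0]]'
python3 -c "
from h import *
go([.455,-.008,.039],0)"
```

```text
t: 26.45
ee_pos: [0.458, -0.0076, 0.1116]
tcp_rot: [0.0, -0.002, 1.0, 0.0]
force: [0.2, 1.2, -1.5]
grip_width: 0.0132
finger_force: 59.0
delta [ 0.003  -0.0004  0.0726] [0.0001 0.0002 0.0031]
```

Converted, 0.071 m / 0.8 = 0.0888, 0.069 m / 0.8 = 0.0863.

```bash

python3 -m inch '[[[0, 0, 0.025], [0, 0, 0], 0], [[0, 0, 0.05], [0, 0, 0], 0], [[0, 0, 0.0688], [0, 0, 0], 0], [[0, 0, 0.0813], [0, 0, 0], 0], [[0, 0, 0.0863], [0, 0, 0], 0], [[0, 0, 0.0888], [0, 0, 0], 0], [[0, 0, 0.0888], [0, 0, 0], 0]]'
python3 -m inch '[[[0, 0, 0.0006], [0, 0, 0], 0], [[0, 0, 0.0013], [0, 0, 0], 0], [[0, 0, 0.0013], [0, 0, 0], 0]]'
```

```text
t: 27.15
ee_pos: [0.4567, -0.0084, 0.0408]
tcp_rot: [0.0, -0.001, 1.0, -0.0]
force: [-0.0, -0.1, -1.7]
grip_width: 0.013
finger_force: 59.1
t: 27.45
ee_pos: [0.4567, -0.0083, 0.0398]
tcp_rot: [0.0, -0.001, 1.0, -0.0]
force: [-0.6, -0.3, -0.8]
grip_width: 0.0135
finger_force: 59.1
```

Converted, 0.001 m / 0.8 = 0.0013, 0.0005 m / 0.8 = 0.0006.

```bash

python3 -m inch '[[[0, 0, 0.0006], [0, 0, 0], 0], [[0, 0, 0.0013], [0, 0, 0], 0], [[0, 0, 0.0013], [0, 0, 0], 0]]' | grep -E "ee|force"
python3 -m inch '[[[0, 0, 0.0004], [0, 0, 0], 0], [[0, 0, 0.0004], [0, 0, 0], 0]]' | grep -E "ee|force"
```

```text
ee_pos: [0.4567, -0.0083, 0.0396]
force: [-6.0, 0.2, 8.5]
finger_force: 60.6
ee_pos: [0.4567, -0.0083, 0.0396]
force: [-6.2, 0.5, 10.4]
finger_force: 60.8
```

Converted, -0.0005 m / 0.8 = -0.0006.

```bash

python3 -m inch '[[[0, 0, -0.0006], [0, 0, 0], 0.0], [[0, 0, -0.0006], [0, 0, 0], 0.02], [[0, 0, -0.0006], [0, 0, 0], 0.03], [[0, 0, -0.0006], [0, 0, 0], 0.05], [[0, 0, -0.0006], [0, 0, 0], 0.06], [[0, 0, -0.0006], [0, 0, 0], 0.06]]' 
python3 -m inch '[[[0, 0, -0.025], [0, 0, 0], 0.06], [[0, 0, -0.0625], [0, 0, 0], 0.06], [[0, 0, -0.1125], [0, 0, 0], 0.06], [[0, 0, -0.1625], [0, 0, 0], 0.06], [[0, 0, -0.2], [0, 0, 0], 0.06], [[0, 0, -0.2], [0, 0, 0], 0.06]]' 
python3 - <<'E'
from h import *
ux=np.array([.952,-.306]);n=np.array([.306,.952])
p=optics.capture("wrist")
for k,z in(("lifter",0),("lifter_grip",.035),("lifter_seat",.002),("disc_large",.045),("slide_home",.045)):
    for r in models.pinpoint(p,k)[:3]:
        q=at_z(p,r["pixel"],z)[:2]; print(k,round(r["p"],2),q.round(4),(q@ux).round(4),(q@n).round(4))
g=cv2.cvtColor(p["pixels"],cv2.COLOR_BGR2GRAY).astype(np.float32)
for l in (0.002,):
    al=np.arange(.575,.65,.002); uv=np.array([proj(p,[*(ux*a+n*l),.053]) for a in al]).astype(np.float32)
    print(uv[0],uv[-1]," ".join(f"{int(round(a*1000))}:{int(v)}" for a,v in zip(al,cv2.remap(g,uv[:,:1].copy(),uv[:,1:].copy(),1)[:,0])))
E
```

```text
t: 28.55
ee_pos: [0.4563, -0.0083, 0.0385]
tcp_rot: [-0.0, -0.001, 1.0, 0.0]
force: [0.0, -0.3, -0.0]
grip_width: 0.06
finger_force: 0.0
t: 29.15
ee_pos: [0.4593, -0.0088, 0.2045]
tcp_rot: [0.005, -0.001, 1.0, -0.001]
force: [0.9, -0.3, 1.3]
grip_width: 0.0598
finger_force: 0.0
lifter 0.63 [ 0.4894 -0.0094] 0.4688 0.1408
lifter_grip 0.71 [ 0.4573 -0.0071] 0.4375 0.1332
lifter_seat 0.56 [ 0.5709 -0.0081] 0.546 0.167
disc_large 0.93 [0.345  0.0634] 0.309 0.1659
disc_large 0.71 [0.4448 0.0754] 0.4003 0.2079
disc_large 0.48 [ 0.5777 -0.1843] 0.6064 0.0013
slide_home 0.86 [ 0.5732 -0.1796] 0.6006 0.0044
[ 85.4033  304.91592] [ 71.98471 375.03604] 575:142 577:141 579:140 581:149 583:162 585:157 587:253 589:255 591:55 593:54 595:53 597:53 599:53 601:54 603:55 605:54 607:50 609:50 611:49 613:48 615:48 617:47 619:47 621:47 623:46 625:42 627:39 629:41 631:40 633:40 635:40 637:39 639:39 641:37 643:40 645:37 647:39 649:43
```

```bash
python3 -m inch '[[[0, 0, 0], [0, 0, 0], 0.06], [[0, 0, 0], [0, 0, 0], 0.06], [[0, 0, 0], [0, 0, 0], 0.06]]'|tail -3; python3 -c "
from station import ctrl
print(ctrl.hand_in())"
```

```text
force: [0.2, 0.2, -0.1]
grip_width: 0.0598
finger_force: 0.0
the job is handed in; nothing more can be done
None
```

I pushed the large disc under the clips to the stop screw (about 7 N total push, clip friction included), where the camera still showed it after the lifter came out, stood the lifter on the bench and handed the job in at about 29.5 s; no verdict was returned.

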